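# Close the case of blue pipe nuts

### The job

Three fittings cases stand open on the counter of this irrigation store. Lower the lid of the one with the blue pipe nuts (blue strip on its lid) until it is fully closed, without slamming it. Leave the orange and green cases open just as they are, and do not disturb the pipe coupling or the roll of drip tape.

Things in the scene. Friction and masses are not known exactly. Their poses are not given: they have to be found in the camera images.
- blue_case: open grey case fixed to the counter, 170 mm deep (x), 140 mm wide (y), rim 75 mm high, filled with blue ribbed pipe nuts, blue plate on its front. Origin: centre of its underside; x points from the hinge to the front, away from the robot. The lid's hinge runs along y over the rear wall, the one nearest the robot (85 mm behind the origin), 75.5 mm above the counter.
- blue_lid (a joint): opening angle of the blue case's lid, rad: 0 fully closed; starts half open at 0.75 to 1.1 and has a stop at 1.4. It opens up and towards the robot. The hinge is stiff: the lid stays wherever it is left, and 1 to 3 N pressing on its outer face moves it.
- blue_lid_strip (a point): middle of the blue strip (30 x 100 mm) on the outer (upper) face of the blue case's lid, a grey plate 170 x 140 x 6 mm: 25 mm from its free edge, 145 mm from the hinge. x: in the lid's plane, hinge to free edge; y: along the hinge; z: out of the outer face, which looks up and towards the robot while open and can be pressed from above. Lid closed: 81.5 mm above the counter.
- orange_lid_strip (a point): the same point on the lid of another case, of the same make and size but with an orange strip and plate and filled with orange sprinkler nozzles. Its lid also stands half open (0.75 to 1.1 rad) on a stiff hinge and is to stay so.
- green_lid_strip (a point): the same point on the lid of a third such case, with a green strip and plate and filled with green pipe nuts; its lid too stands half open (0.75 to 1.1 rad) on a stiff hinge and is to stay so.
- coupling_mid (a point): centre of a loose pipe coupling standing upright on the counter: black with two blue ribbed nuts, 64 mm across, 102 mm high; the point is half-way up, z along its axis. To be left standing.
- roll_mid (a point): centre of a loose roll of black drip tape lying flat on the counter, 140 mm across, 40 mm high, cardboard core; the point is half-way up. To be left in place.
Mind the look-alikes: they are no part of the job. What is shaped like the blue_case but purple or turquoise is not meant.

How it is judged:
By the outcome, as a careful person would: the job done as asked, in the order asked, and still so for the second after the job is handed in, with the robot touching nothing.
It also fails if it takes over 26 s, if anything falls off the work surface, if the arm or the gripper's body presses on something with over 40 N, if the wrist force passes 120 N, or if a joint passes its speed limit or range.

### The arm

A 7-joint arm with a two-finger parallel gripper is mounted at the origin on the work surface. World frame = base frame: x ahead of the robot, y to its left, z up, the work surface at z = 0. Lengths are in m, angles in rad, forces in N, time in s.
With the tool pointing down it reaches from about 0.4 to 0.9 m from the base axis. Payload 5.5 kg.
Tool frame: the origin (TCP) lies midway between the tips of the shut fingers; the grasp point (between the pads) lies 19 mm behind it; z points along the fingers, y is the direction in which the jaws open and shut (so a half turn about z gives the same grasp; the last joint's range is limited). The gripper opens to 85 mm and grips with 20 to 120 N. Pads are 22 mm wide; open, the fingers measure 114 mm over their backs; the gripper's body (76 mm by 85 mm) begins 54 mm behind the grasp point. The pads swing forward as they close: fully open they stand 13 mm farther back than shut.
Start: joints at [1.486, 0.501, -0.427, 1.55, 0.221, 1.138, -0.21], TCP at [0.222, -0.611, 0.231] pointing down, gripper open.
Joint ranges: [-2.88, 2.88], [-0.31, 2.03], [-1.54, 1.56], [0.2, 2.42], [-1.41, 4.55], [0.19, 2.02], [-2.57, 2.57]. Speed limits (rad/s): [2.57, 2.57, 3.14, 3.14, 3.14, 3.14, 3.14].

### API

Orientations are given as a unit quaternion [w, x, y, z].
In Python, from rig import arm gives the robot as it stands.
- The arm moves only by the tool carry_out, never from a script. Its arguments are lists of equal length, an entry for each row: "rotation": the turn, a rotation vector about the tool's x, y, z in degrees, a list of three; "travel": the shift along the tool's x, y, z in m, a list of three; "gripper": the finger opening in m, from 0 to 0.0854. A call has 1 to 5 rows; each row shifts and turns the commanded pose from where the row before left it, along the tool's axes as they then stand; what a row does not reach is not made up. A row lasts 1/8 s, in which the tool goes at most 62.5 mm and 10.7 degrees, less where a joint would pass 70% of its speed; a pose out of reach is approached as far as the arm can. A call is refused whole if a number of a shift passes 0.0625 or a number of a turn 10.7, either way. A call with a gripper value outside its range is refused whole. The fingers move at their own pace and stop on an object; the grip force is fixed at half the most. Time passes only in rows, so rows that do not move let the fingers close. It gives the time, the measured TCP pose, the force and the opening at its end, in the units of the state.
- arm.read_state(): the state, without advancing time (a new reading comes with each control period).
- arm.grab_frame(name): name is "side" or "top" or "wrist"; returns a dict with "pixels" (384x512x3 uint8, red, green, blue), "fx", "fy", "cx", "cy" (pixels), "T" (4x4, takes a point from camera to world coordinates); the wrist camera has in their place "hand_eye" (4x4, takes a point from camera to tool coordinates, whose origin is the TCP and whose axes are the flange's). Camera axes: x right, y up, looking along -z (the intrinsics and any distortion apply to the point x, -y, -z); pixel columns grow to the right and rows downward; lengths in m; the calibration is good to about 2 mm. A picture is of the moment at which its call begins: read the wrist's pose just before it. There is no depth.
- arm.job_done(): hands the job in, once; it reports no verdict.
The state is a dict: "time": time; "q": joint angles; "joint_velocities": joint speeds; "joint_torque": joint torques, N m; "ee_pos": TCP position; "ee_rot": TCP orientation; "contact_force": force on the tool from outside, world axes, zero at the start; "wrist_torque": the same for the moment, N m; "finger_gap": finger opening in m.
Only numpy, scipy, OpenCV 4.12 (cv2) and the standard library are available. Lean on these libraries where they do the work, as an engineer would, in place of code of your own. Each camera call takes 0.05 s, during which the arm holds its last target. There are 200 camera calls.

## Working session

There is one attempt and no reset: what is moved stays moved. The work goes in short steps, Python scripts to look and compute and a tool call to move; the robot and the scene stay as the last step left them, time stands still between calls to the robot, and variables do not carry over. Pictures are saved under pics/ and viewed, about 8 in all and at most 12, crops included, and the job is handed in when it is done.

Besides the shell and the picture viewer there is one more tool, called after "Request:" in YAML: its name, and indented under it one key for each argument. carry_out: Moves the arm, as the interface text tells. Its arguments: {"type":"object","properties":{"rotation":{"type":"array","items":{"type":"array","items":{"type":"number"}}},"travel":{"type":"array","items":{"type":"array","items":{"type":"number"}}},"gripper":{"type":"array","items":{"type":"number"}}},"required":["rotation","travel","gripper"]}

```bash
mkdir -p pics; ls; python3 - <<'E'
from rig import arm
import cv2,numpy as np,pickle
s=arm.read_state();print({k:np.round(v,3).tolist() for k,v in s.items()})
d={}
for n in("side","top"):
    f=arm.grab_frame(n);d[n]=f;cv2.imwrite(f"pics/{n}0.png",f["pixels"][...,::-1])
    print(n,[f[k] for k in("fx","fy","cx","cy")],np.round(f["T"],3).tolist(),[k for k in f])
pickle.dump(d,open("f0.pkl","wb"))
E
```

```text
pics
{'time': 0.0, 'q': [1.486, 0.502, -0.427, 1.551, 0.221, 1.138, -0.21], 'joint_velocities': [-0.0, -0.002, -0.001, -0.001, -0.001, -0.001, 0.0], 'joint_torque': [0.0, -56.952, -5.816, -28.094, 0.011, 0.012, 0.0], 'ee_pos': [0.221, -0.61, 0.23], 'ee_rot': [-0.001, 0.985, 0.173, -0.0], 'contact_force': [-0.257, -0.119, 1.121], 'wrist_torque': [-0.008, -0.069, 0.008], 'finger_gap': 0.085}
side [388.6070511827452, 388.6070511827452, 261.79051408829633, 188.46718552154417] [[-0.985, 0.117, -0.129, 0.357], [-0.174, -0.615, 0.769, 0.953], [0.011, 0.78, 0.626, 0.847], [0.0, 0.0, 0.0, 1.0]] ['pixels', 'fx', 'fy', 'cx', 'cy', 'T']
top [444.6155657592605, 444.6155657592605, 253.35986356418277, 197.93077824023877] [[0.029, 0.991, -0.128, 0.306], [-1.0, 0.029, 0.001, 0.015], [0.005, 0.128, 0.992, 1.391], [0.0, 0.0, 0.0, 1.0]] ['pixels', 'fx', 'fy', 'cx', 'cy', 'T']
```

View pics/top0.png

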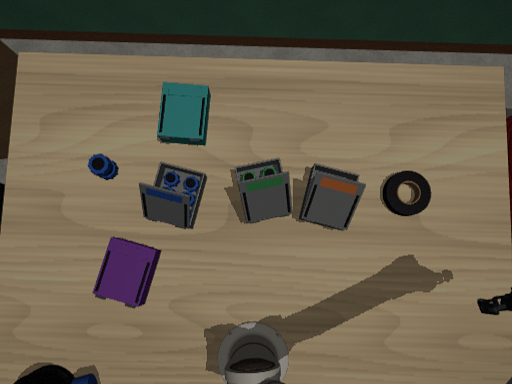

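View pics/side0.png

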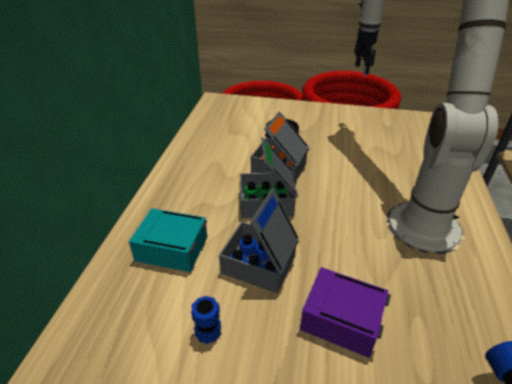

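Top view: three open cases. Blue strip is at about (165,198), green at (265,184), and orange at (338,186). The purple (127,272) and turquoise (184,113) closed boxes are look-alikes. The coupling is at (102,167) and the roll at (407,193). The blue case fits at top (175,195) / side (260,240): grey body, blue nuts and a blue strip. I'll confirm that in a crop and measure it.

```bash
cat > h.py <<'E'
import numpy as np,cv2
def ray(f,p):
    d=np.array([(p[0]-f["cx"])/f["fx"],-(p[1]-f["cy"])/f["fy"],-1.]);T=np.array(f["T"])
    d=T[:3,:3]@d;return T[:3,3],d/np.linalg.norm(d)
def onz(f,p,z):
    o,d=ray(f,p);return o+d*(z-o[2])/d[2]
def tri(f1,p1,f2,p2):
    o1,d1=ray(f1,p1);o2,d2=ray(f2,p2)
    t=np.linalg.lstsq(np.c_[d1,-d2],o2-o1,rcond=None)[0]
    a,b=o1+t[0]*d1,o2+t[1]*d2;return (a+b)/2,np.linalg.norm(a-b)
def blobs(f,lo,hi,amin=25):
    m=cv2.inRange(cv2.cvtColor(f["pixels"],cv2.COLOR_RGB2HSV),lo,hi)
    cs=cv2.findContours(m,cv2.RETR_EXTERNAL,cv2.CHAIN_APPROX_NONE)[0]
    return [(cv2.contourArea(c),cv2.minAreaRect(c),c) for c in cs if cv2.contourArea(c)>amin]
R={"blue":((105,120,40),(125,255,255)),"green":((45,100,30),(75,255,255)),"orange":((5,180,80),(14,255,255))}
E
python3 - <<'E'
import pickle,cv2,numpy as np
from h import *
d=pickle.load(open("f0.pkl","rb"))
for n in d:
  for c in R:
    for a,r,_ in blobs(d[n],*R[c]): print(n,c,a,np.round(r[0],1),np.round(r[1],1),round(r[2]))
t=d["top"]["pixels"][150:240,130:220];s=d["side"]["pixels"][180:300,205:310]
cv2.imwrite("pics/crop.png",np.hstack([cv2.resize(t,(400,400),interpolation=2),cv2.resize(s,(400,400),interpolation=2)])[...,::-1])
E
```

```text
side blue 596.0 [499. 361.] [38. 24.] 90
side blue 969.5 [205.7 319.5] [45.4 26.4] 86
side blue 400.5 [252.8 251.2] [33.8 25.3] 18
side blue 268.5 [266.8 211.9] [10.4 33.5] 32
side green 57.5 [280.5 189.5] [13.  9.] 0
side green 180.5 [257.5 192. ] [14. 27.] 90
side green 77.5 [268.3 154. ] [22.8  5.4] 82
side green 47476.5 [100.  191.5] [383. 200.] 90
side orange 107.0 [276.5 124.5] [ 7.8 16.1] 40
top blue 86.0 [ 80. 379.] [18.  8.] 0
top blue 190.0 [163.5 195.1] [37.4  6.3] 15
top blue 198.5 [190.4 190.4] [14.4 29.1] 5
top blue 172.5 [171. 180.] [15.8 18.3] 18
top blue 444.0 [102.5 166.6] [30.9 20.1] 31
top green 236.0 [264.1 183.8] [ 7.5 36.2] 78
top green 29.5 [248.2 174.8] [ 7.9 14.5] 77
top green 25.5 [268.7 170.5] [ 7.6 15.5] 77
top green 17702.0 [255.5  21.5] [ 43. 511.] 90
top orange 251.5 [338.2 185.3] [35.9  8.2] 14
```

View pics/crop.png

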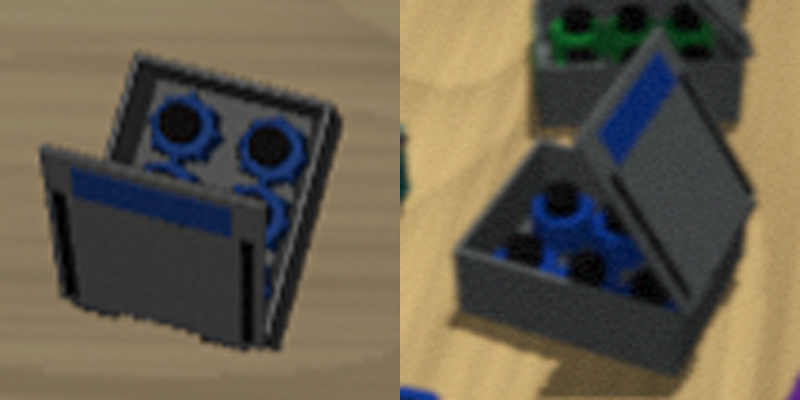

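The crop confirms it: grey case, blue nuts in it, and the lid half open with a blue strip (top px (163.5,195), side px (266.8,212)). Now for the geometry.

```bash
python3 - <<'E'
import pickle
from h import *
d=pickle.load(open("f0.pkl","rb"));t,s=d["top"],d["side"]
for n,p,q in(("blue",(163.5,195.1),(266.8,211.9)),("green",(264.1,183.8),(268.3,154)),("orange",(338.2,185.3),(276.5,124.5)),("coupl",(102.5,166.6),(205.7,319.5))):
    P,e=tri(t,p,s,q);print(n,P.round(4),round(e,4))
r=[r for a,r,_ in blobs(t,*R["blue"]) if abs(r[0][0]-163.5)<2][0]
b=cv2.boxPoints(r);P,e=tri(t,(163.5,195.1),s,(266.8,211.9))
print("strip corners",[onz(t,p,P[2]).round(3).tolist() for p in b])
for n,p,z in(("rimL",(160.8,162.8),.075),("rimR",(206,174.3),.075),("hingeL",(144,216.8),.0755),("hingeR",(185.1,227.6),.0755),("roll",(407,193),.04)):print(n,onz(t,p,z).round(4))
E
```

```text
blue [0.4607 0.2546 0.2065] 0.0012
green [ 0.5011 -0.015   0.1946] 0.0007
orange [ 0.5054 -0.2194  0.1816] 0.0013
coupl [0.5625 0.476  0.055 ] 0.0012
strip corners [[0.463, 0.306, 0.206], [0.48, 0.302, 0.206], [0.457, 0.204, 0.206], [0.441, 0.207, 0.206]]
rimL [0.5749 0.2947 0.075 ]
rimR [0.5439 0.1572 0.075 ]
hingeL [0.4106 0.3352 0.0755]
hingeR [0.3822 0.2121 0.0755]
roll [ 0.5103 -0.4585  0.04  ]
```

Request:
carry_out:
  rotation:
    - [0,0,-10]
    - [0,0,-10]
    - [0,0,-10]
    - [0,0,-10]
    - [0,0,-10]
  travel:
    - [0,0,-0.05]
    - [0,0,-0.05]
    - [0,0,-0.05]
    - [0,0,-0.03]
    - [0,0,0]
  gripper: [0,0,0,0,0]

```text
time: 0.72
ee_pos: [0.2223, -0.6119, 0.4145]
ee_rot: [0.002, 0.818, 0.575, -0.001]
contact_force: [0.3, -0.5, -1.1]
finger_gap: 0.0002
```

```bash
cat > plan.py <<'E'
import sys,numpy as np
from rig import arm
from scipy.spatial.transform import Rotation as Ro
s=arm.read_state();w,x,y,z=s["ee_rot"];R=Ro.from_quat([x,y,z,w])
t=np.array([float(a) for a in sys.argv[1:4]])
print("t",round(s["time"],2),"pos",np.round(s["ee_pos"],3),"q",np.round(s["q"],2),"F",np.round(s["contact_force"],1),"gap",round(s["finger_gap"],3))
print("tool axes (cols)",R.as_matrix().round(3).tolist())
print("travel to target, tool axes",R.inv().apply(t-s["ee_pos"]).round(3))
E
python3 plan.py 0.45 -0.35 0.40
```

```text
t 0.72 pos [ 0.222 -0.612  0.415] q [ 1.6   0.42 -0.62  1.29  0.24  1.5   0.66] F [ 0.3 -0.5 -1.1] gap 0.0
tool axes (cols) [[0.338, 0.941, 0.002], [0.941, -0.338, -0.005], [-0.004, 0.003, -1.0]]
travel to target, tool axes [0.324 0.126 0.014]
```

Request:
carry_out:
  rotation:
    - [0,0,-7]
    - [0,0,0]
    - [0,0,0]
    - [0,0,0]
    - [0,0,0]
  travel:
    - [0.05,0.02,0]
    - [0.05,0.02,0]
    - [0.05,0.02,0]
    - [0.05,0.02,0]
    - [0.05,0.02,0]
  gripper: [0,0,0,0,0]

```text
time: 1.35
ee_pos: [0.3812, -0.3926, 0.411]
ee_rot: [-0.0, 0.783, 0.622, -0.0]
contact_force: [0.5, -0.2, -0.2]
finger_gap: 0.0
```

```bash
python3 plan.py 0.42 0.0 0.40;python3 plan.py 0.41 0.25 0.40
```

```text
t 1.35 pos [ 0.381 -0.393  0.411] q [ 1.39  0.23 -0.77  1.55  0.16  1.43  0.38] F [ 0.5 -0.2 -0.2] gap 0.0
tool axes (cols) [[0.226, 0.974, -0.0], [0.974, -0.226, 0.0], [0.0, -0.001, -1.0]]
travel to target, tool axes [ 0.391 -0.051  0.011]
t 1.35 pos [ 0.381 -0.393  0.411] q [ 1.39  0.23 -0.77  1.55  0.16  1.43  0.38] F [ 0.5 -0.2 -0.2] gap 0.0
tool axes (cols) [[0.226, 0.974, -0.0], [0.974, -0.226, 0.0], [0.0, -0.001, -1.0]]
travel to target, tool axes [ 0.632 -0.117  0.011]
```

Request:
carry_out:
  rotation:
    - [0,0,0]
    - [0,0,0]
    - [0,0,0]
    - [0,0,0]
    - [0,0,0]
  travel:
    - [0.05,-0.006,0]
    - [0.05,-0.006,0]
    - [0.05,-0.006,0]
    - [0.05,-0.006,0]
    - [0.05,-0.006,0]
  gripper: [0,0,0,0,0]

```text
time: 1.98
ee_pos: [0.4077, -0.1422, 0.411]
ee_rot: [-0.0, 0.783, 0.622, -0.0]
contact_force: [1.0, 0.5, 0.5]
finger_gap: -0.0002
```

```bash
python3 plan.py 0.41 0.25 0.40
```

```text
t 1.98 pos [ 0.408 -0.142  0.411] q [ 1.27 -0.07 -0.93  1.78 -0.05  1.4   0.12] F [1.  0.5 0.5] gap -0.0
tool axes (cols) [[0.226, 0.974, -0.0], [0.974, -0.226, -0.0], [-0.0, -0.0, -1.0]]
travel to target, tool axes [ 0.383 -0.087  0.011]
```

Request:
carry_out:
  rotation:
    - [0,0,0]
    - [0,0,0]
    - [0,0,0]
    - [0,0,0]
  travel:
    - [0.05,0,0]
    - [0.05,0,0]
    - [0.05,-0.01,0]
    - [0.05,-0.02,0]
  gripper: [0,0,0,0]

```text
time: 2.48
ee_pos: [0.4238, 0.0593, 0.4111]
ee_rot: [-0.0, 0.783, 0.622, 0.0]
contact_force: [0.2, 0.4, 0.7]
finger_gap: 0.0003
```

```bash
python3 plan.py 0.41 0.25 0.40
```

```text
t 2.48 pos [0.424 0.059 0.411] q [ 1.11 -0.12 -1.18  1.79 -0.11  1.4  -0.28] F [0.2 0.4 0.7] gap 0.0
tool axes (cols) [[0.226, 0.974, -0.0], [0.974, -0.226, 0.001], [0.001, -0.0, -1.0]]
travel to target, tool axes [ 0.183 -0.057  0.011]
```

Request:
carry_out:
  rotation:
    - [0,0,0]
    - [0,0,0]
    - [0,0,0]
    - [0,0,0]
  travel:
    - [0.05,-0.01,0]
    - [0.05,-0.01,0]
    - [0.05,-0.01,0.02]
    - [0.04,-0.01,0.03]
  gripper: [0,0,0,0]

```text
time: 2.98
ee_pos: [0.429, 0.2429, 0.3653]
ee_rot: [-0.001, 0.784, 0.621, 0.001]
contact_force: [0.9, -1.5, 0.9]
finger_gap: -0.0002
```

```bash
python3 plan.py 0.42 0.262 0.21
```

```text
t 2.98 pos [0.429 0.243 0.365] q [ 0.57  0.29 -1.35  1.74  0.29  1.35 -1.07] F [ 0.9 -1.5  0.9] gap -0.0
tool axes (cols) [[0.228, 0.974, 0.001], [0.974, -0.228, 0.002], [0.002, 0.0, -1.0]]
travel to target, tool axes [ 0.016 -0.013  0.155]
```

Request:
carry_out:
  rotation:
    - [0,0,0]
    - [0,0,0]
    - [0,0,0]
    - [0,0,0]
    - [0,0,0]
  travel:
    - [0.008,-0.007,0.04]
    - [0.008,-0.006,0.04]
    - [0,0,0.04]
    - [0,0,0.036]
    - [0,0,0]
  gripper: [0,0,0,0,0]

```text
time: 3.6
ee_pos: [0.417, 0.259, 0.2075]
ee_rot: [-0.001, 0.783, 0.622, -0.003]
contact_force: [0.0, 0.8, 0.7]
finger_gap: 0.0002
```

```bash
python3 plan.py 0.45 0.257 0.21; python3 - <<'E'
from rig import arm
import cv2,numpy as np
a=arm.grab_frame("side")["pixels"][100:340,130:430];b=arm.grab_frame("top")["pixels"][130:280,80:300]
cv2.imwrite("pics/pre.png",np.hstack([cv2.resize(a,(400,320)),cv2.resize(b,(400,320))])[...,::-1])
E
```

```text
t 3.6 pos [0.417 0.259 0.208] q [ 0.34  0.46 -1.18  1.95  0.48  1.07 -1.27] F [0.  0.8 0.7] gap 0.0
tool axes (cols) [[0.225, 0.974, -0.005], [0.974, -0.225, -0.002], [-0.003, -0.004, -1.0]]
travel to target, tool axes [ 0.005  0.033 -0.003]
```

View pics/pre.png

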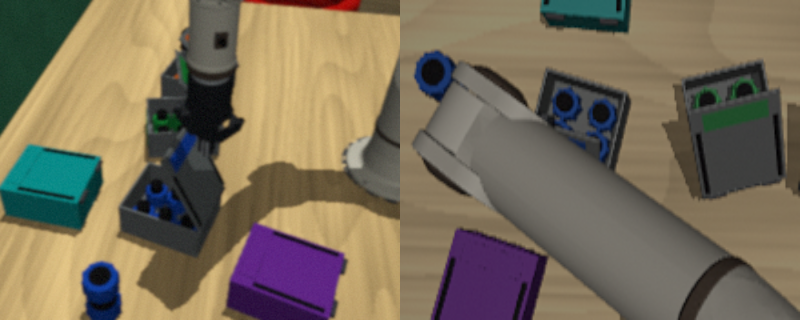

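Side crop: shut fingers sit on the robot side of the blue lid and are clear of everything. The top view confirms the other cases are untouched. I'll make contact and push along the arc.

Request:
carry_out:
  rotation:
    - [0,0,0]
    - [0,0,0]
    - [0,0,0]
    - [0,0,0]
    - [0,0,0]
  travel:
    - [0,0.008,0.001]
    - [0,0.008,0.001]
    - [0,0.008,0.002]
    - [0,0.006,0.003]
    - [0,0.006,0.004]
  gripper: [0,0,0,0,0]

```text
time: 4.32
ee_pos: [0.4543, 0.2522, 0.1986]
ee_rot: [-0.0, 0.783, 0.622, 0.0]
contact_force: [-0.6, -0.3, 1.5]
finger_gap: -0.0002
```

Request:
carry_out:
  rotation:
    - [0,0,0]
    - [0,0,0]
    - [0,0,0]
    - [0,0,0]
    - [0,0,0]
  travel:
    - [0,0.005,0.004]
    - [0,0.005,0.004]
    - [0,0.005,0.004]
    - [0,0.005,0.005]
    - [0,0.005,0.005]
  gripper: [0,0,0,0,0]

```text
time: 4.95
ee_pos: [0.4787, 0.2464, 0.1764]
ee_rot: [-0.0, 0.783, 0.622, 0.0]
contact_force: [-0.2, -0.2, 1.5]
finger_gap: -0.0
```

```bash
python3 plan.py 0.51 0.243 0.17; python3 - <<'E'
from rig import arm
import cv2,numpy as np
from h import *
f=arm.grab_frame("side")
print([(a,np.round(r[0],1)) for a,r,_ in blobs(f,*R["blue"])])
cv2.imwrite("pics/mid.png",cv2.resize(f["pixels"][140:300,190:350],(500,500))[...,::-1])
E
```

```text
t 4.95 pos [0.479 0.246 0.176] q [ 0.3   0.57 -1.08  1.87  0.58  1.06 -1.25] F [-0.2 -0.2  1.5] gap -0.0
tool axes (cols) [[0.226, 0.974, 0.0], [0.974, -0.226, 0.0], [0.0, 0.0, -1.0]]
travel to target, tool axes [0.004 0.031 0.006]
[(606.5, array([499., 361.])), (980.0, array([205.6, 319.5])), (263.5, array([249.5, 255.8])), (164.5, array([251.8, 218.7]))]
```

View pics/mid.png

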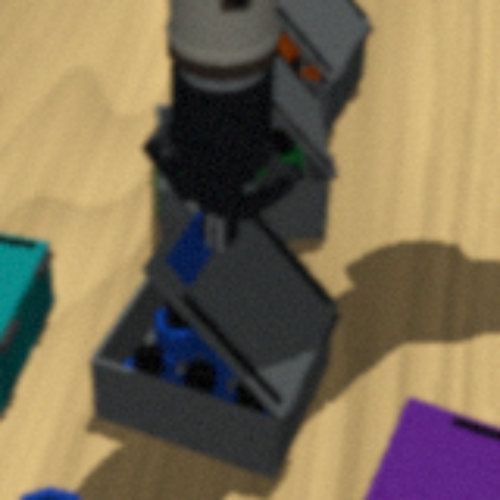

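The lid is moving with the fingers on the blue strip (crop px (210,225)). The neighbouring cases are unchanged.

Request:
carry_out:
  rotation:
    - [0,0,0]
    - [0,0,0]
    - [0,0,0]
    - [0,0,0]
    - [0,0,0]
  travel:
    - [0,0.004,0.005]
    - [0,0.004,0.005]
    - [0,0.004,0.005]
    - [0,0.003,0.005]
    - [0,0.003,0.005]
  gripper: [0,0,0,0,0]

```text
time: 5.62
ee_pos: [0.4961, 0.2424, 0.1514]
ee_rot: [-0.0, 0.783, 0.622, 0.0]
contact_force: [-0.1, 1.4, 0.3]
finger_gap: 0.0
```

Request:
carry_out:
  rotation:
    - [0,0,0]
    - [0,0,0]
    - [0,0,0]
    - [0,0,0]
    - [0,0,0]
  travel:
    - [0,0.003,0.005]
    - [0,0.003,0.005]
    - [0,0.002,0.005]
    - [0,0.002,0.005]
    - [0,0.002,0.005]
  gripper: [0,0,0,0,0]

```text
time: 6.25
ee_pos: [0.5077, 0.2397, 0.1265]
ee_rot: [-0.0, 0.783, 0.622, 0.0]
contact_force: [-0.4, -0.3, 1.2]
finger_gap: 0.0001
```

Request:
carry_out:
  rotation:
    - [0,0,0]
    - [0,0,0]
    - [0,0,0]
    - [0,0,0]
    - [0,0,0]
  travel:
    - [0,0.001,0.005]
    - [0,0.001,0.005]
    - [0,0,0.004]
    - [0,0,0.004]
    - [0,0,0.004]
  gripper: [0,0,0,0,0]

```text
time: 6.88
ee_pos: [0.5096, 0.2393, 0.1046]
ee_rot: [-0.0, 0.783, 0.622, 0.0]
contact_force: [0.2, -0.7, 0.2]
finger_gap: -0.0001
```

Request:
carry_out:
  rotation:
    - [0,0,0]
    - [0,0,0]
    - [0,0,0]
    - [0,0,0]
    - [0,0,0]
  travel:
    - [0,0,0.004]
    - [0,0,0.004]
    - [0,0,0.003]
    - [0,0,0.003]
    - [0,0,0.003]
  gripper: [0,0,0,0,0]

```text
time: 7.5
ee_pos: [0.5096, 0.2393, 0.0877]
ee_rot: [0.0, 0.783, 0.622, 0.0]
contact_force: [0.5, 0.8, 0.3]
finger_gap: 0.0
```

Request:
carry_out:
  rotation:
    - [0,0,0]
    - [0,0,0]
    - [0,0,0]
    - [0,0,0]
    - [0,0,0]
  travel:
    - [0,0,0.001]
    - [0,0,0.001]
    - [0,0,0.001]
    - [0,0,0.001]
    - [0,0,0.001]
  gripper: [0,0,0,0,0]

```text
time: 8.12
ee_pos: [0.5096, 0.2393, 0.0828]
ee_rot: [-0.0, 0.783, 0.622, 0.0]
contact_force: [-0.2, -0.3, 0.3]
finger_gap: 0.0
```

Request:
carry_out:
  rotation:
    - [0,0,0]
    - [0,0,0]
    - [0,0,0]
  travel:
    - [0,0,0.001]
    - [0,0,0.0005]
    - [0,0,0.0005]
  gripper: [0,0,0]

```text
time: 8.5
ee_pos: [0.5096, 0.2393, 0.0815]
ee_rot: [0.0, 0.783, 0.622, 0.0]
contact_force: [-2.1, -2.8, 10.8]
finger_gap: 0.0003
```

Request:
carry_out:
  rotation:
    - [0,0,0]
    - [0,0,0]
  travel:
    - [0,0,0.0005]
    - [0,0,0]
  gripper: [0,0]

```text
time: 8.75
ee_pos: [0.5096, 0.2394, 0.0815]
ee_rot: [0.001, 0.783, 0.622, 0.0]
contact_force: [-2.5, -2.6, 12.1]
finger_gap: -0.0
```

The force rises to 12 N at exactly z = 0.0815, so the lid is seated on its stop. Next I'll retreat straight up.

Request:
carry_out:
  rotation:
    - [0,0,0]
    - [0,0,0]
    - [0,0,0]
    - [0,0,0]
    - [0,0,0]
  travel:
    - [0,0,-0.005]
    - [0,0,-0.03]
    - [0,0,-0.05]
    - [0,0,-0.05]
    - [0,-0.03,-0.05]
  gripper: [0,0,0,0,0]

```text
time: 9.38
ee_pos: [0.4816, 0.2452, 0.2666]
ee_rot: [-0.0, 0.784, 0.621, 0.001]
contact_force: [0.5, 0.4, 1.4]
finger_gap: -0.0
```

Request:
carry_out:
  rotation:
    - [0,0,0]
    - [0,0,0]
    - [0,0,0]
    - [0,0,0]
    - [0,0,0]
  travel:
    - [0,-0.01,-0.04]
    - [0,-0.01,0]
    - [-0.04,0,0]
    - [-0.04,0,0]
    - [0,0,0]
  gripper: [0,0,0,0,0]

```text
time: 10.0
ee_pos: [0.4424, 0.1679, 0.3036]
ee_rot: [0.001, 0.785, 0.619, -0.002]
contact_force: [0.5, -0.1, 0.0]
finger_gap: 0.0002
```

```bash
python3 - <<'E'
from rig import arm
import cv2,numpy as np,pickle
from h import *
d={n:arm.grab_frame(n) for n in("side","top")}; o=pickle.load(open("f0.pkl","rb"))
for n in d:
  for c in R:
    print(n,c,[(a,np.round(r[0],1).tolist()) for a,r,_ in blobs(d[n],*R[c]) if a<5000])
cv2.imwrite("pics/end.png",np.hstack([cv2.resize(d[n]["pixels"][90:345],(400,300)) for n in d])[...,::-1])
E
```

```text
side blue [(606.0, [499.0, 361.0]), (973.5, [205.7, 319.5]), (274.5, [238.0, 237.8])]
side green [(309.5, [265.5, 192.0]), (79.5, [268.4, 153.5])]
side orange []
top blue [(82.0, [80.0, 379.5]), (440.5, [102.5, 166.6])]
top green [(236.0, [264.1, 183.8]), (29.5, [248.2, 174.8]), (27.5, [268.7, 170.5])]
top orange [(253.5, [338.2, 185.3])]
```

View pics/end.png

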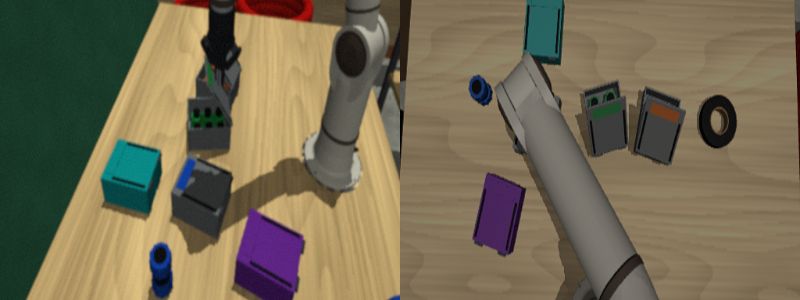

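The side view shows the blue lid flat, with its strip at side px (238,238). The green and orange strips and the coupling are at unchanged pixels in the top view. I'll do one numeric check of the strip, then hand in.

```bash
python3 - <<'E'
from rig import arm
import pickle
from h import *
f=pickle.load(open("f0.pkl","rb"))["side"];p=onz(f,(238,237.8),.0815)
print("strip",p.round(4),"expected ~",[.538,.236])
s=arm.read_state();print(s["time"],np.round(s["contact_force"],1))
if np.linalg.norm(p[:2]-[.538,.236])<.008: print(arm.job_done())
E
```

```text
strip [0.5412 0.2357 0.0815] expected ~ [0.538, 0.236]
10.1 [ 0.6  0.6 -0.3]
the job is handed in; nothing more can be done
None
```

The blue case's lid is fully closed and the job is handed in, at about 10 s of the 26 s allowed. I pushed the lid down along its arc with the shut fingers on the blue strip, slowing to about 1 mm per row near the end.

- **Seating:** the force rose to 12 N at a tip height of 81.5 mm, exactly the closed height.
- **Strip position:** after the retreat, the side view put the strip within about 3 mm of where a closed lid should have it.
- **Robot clear:** the arm is about 0.3 m up, and the measured force is within sensor noise.
- **Other objects:** the green and orange strips and the coupling are at the same pixels in the top view as at the start. The roll I checked only by eye, and it looked unmoved.
- **Not confirmed:** at the end the arm hid the orange strip from the side camera and the blue case from the top camera. Each of those was checked in one view only.

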